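# Raise the pointed setting pin to the microscope and hold the cam at the top of its lift

## Robot

A 6-joint arm with a two-finger parallel gripper is mounted at the origin on the work surface. World frame = base frame: x ahead of the robot, y to its left, z up, the work surface at z = 0. Lengths are in m, angles in rad, forces in N, time in s.
With the tool pointing down it reaches from about 0.35 to 0.975 m from the base axis. Payload 4.9 kg.
Tool frame: the origin (TCP) lies midway between the tips of the shut fingers; the grasp point (between the pads) lies 19 mm behind it; z points along the fingers, y is the direction in which the jaws open and shut (so a half turn about z gives the same grasp; the last joint's range is limited). The gripper opens to 85 mm and grips with 20 to 120 N. Pads are 22 mm wide; open, the fingers measure 114 mm over their backs; the gripper's body (76 mm by 85 mm) begins 54 mm behind the grasp point. The pads swing forward as they close: fully open they stand 13 mm farther back than shut.
Start: joints at [-1.349, 0.053, 1.613, -0, 1.476, -0.119], TCP at [0.209, -0.589, 0.231] pointing down, gripper open.
Joint ranges: [-3.01, 3.01], [-1.01, 2.22], [0.06, 2.58], [-1.02, 4.17], [0.09, 2.62], [-3.14, 3.14]. Speed limits (rad/s): [2.57, 2.57, 3.14, 3.14, 3.14, 3.14].

## Interface

Orientations are given as a rotation vector (axis times angle).
In Python, from station import ctrl gives the robot as it stands.
- The arm moves only by the tool apply_moves, never from a script. Its argument "rows" is a list of rows, each a list of 6 numbers: the shift along the tool's x, y, z in cm, then the turn, a rotation vector about the tool's x, y, z in units of 5 degrees (1.0 is 5 degrees). In form: [[x, y, z, rx, ry, rz], ...]. A call has 1 to 20 rows; each row is the pose to reach, as a shift and turn from the pose measured when the call began, along the tool's axes at that moment; what a row does not reach only later rows make up. A row lasts 1/10 s, in which the tool goes at most 50 mm and 8.59 degrees, less where a joint would pass 70% of its speed; a pose out of reach is approached as far as the arm can. A call with a gripper value outside its range is refused whole. "grip" is the closure, from 0 (fully open) to 1 (shut), set as the call begins (left out, the last holds). The fingers move at their own pace and stop on an object; "squeeze" is the grip in N (left out, the last holds). Time passes only in rows, so rows that repeat a pose let the fingers close. It gives the time, the measured TCP pose, the force and the opening at its end, in the units of the state.
- ctrl.get_obs(): the state, without advancing time (a new reading comes with each control period).
- ctrl.get_image(name): name is "side" or "top"; returns a dict with "color" (384x512x3 uint8, blue, green, red), "mtx" (3x3 intrinsics, pixels), "rvec" (rotation vector, rad) and "tvec" (3), from world to camera coordinates, as OpenCV has them. Camera axes: x right, y down, z forward; pixel columns grow to the right and rows downward; lengths in m; the calibration is good to about 2 mm. A picture is of the moment at which its call begins. There is no depth.
- ctrl.finish_job(): hands the job in, once; it reports no verdict.
The state is a dict: "t": time; "q": joint angles; "dq": joint speeds; "effort": joint torques, N m; "tool_pos": TCP position; "tool_rot": TCP orientation; "contact_force": force on the tool from outside, world axes, zero at the start; "wrist_torque": the same for the moment, N m; "opening": finger opening in m.
Only numpy, scipy, OpenCV 4.12 (cv2) and the standard library are available. Lean on these libraries where they do the work, as an engineer would, in place of code of your own. Each camera call takes 0.05 s, during which the arm holds its last target.

## Task

Take the pin with the pointed top out of the pin rack and stand it, point up, fully down in the bore of the black lift stage, and let go of it. Then turn the cam lever up from its rest to the highest lift point, where the lever stands straight up, and finish with the gripper still holding it there against its spring, so that the pin can be read through the microscope: do not let go of the lever at the end. Leave the other pins and the loose parts on the bench where they are.

Things in the scene. Friction and masses are not known exactly. Their poses are not given: they have to be found in the camera images.
- rig: Lift gauge, bolted down. Origin on the bench; x away from the robot, y left, z up. Cream base plate 18 mm thick, x -120 to 270, y +-100 mm. On it: cream housing under the black stage (x -5 to 65, y +-40, top 92 mm); steel cam shaft along x at y 0, z 70 mm; level microscope beyond the stage (tube up to 36 mm across, x 140 to 288, y 0, axis z 205 mm; 50 mm bracket, post at x 205).
- bore (a point): Mouth centre of the vertical blind bore in the square black lift stage (64 x 64 x 30 mm, flat top), ringed by a 26 mm steel bush: 9.6 mm wide, 2 mm chamfer, 25 mm deep. In the rig's frame x 30, y 0, z 137 mm with the lever at rest; it rises with the stage; axes as the rig's. From the stage a steel tongue 34 mm wide, top z 119 mm at rest, reaches over the eccentric to x -70 mm.
- stage (a joint): Lift of the black stage in m: 0 with the lever at rest, 0.012 at the highest point of the cam; it falls again when the lever goes past that point.
- lever (a joint): Angle of the cam lever (rad) about the cam shaft (rig's x axis at y 0, z 70 mm). 0 = at rest on its stop, leaning 1.2 rad from vertical towards rig +y; grows as the lever is raised. 1.2 = straight up = highest lift; 1.9 = end stop, leaning to -y. A spring always drives it back to 0: 2 to 4 N at the knob.
- knob (a point): Centre of the black knob on the lever's end, 105 mm from the shaft axis, in the plane x -90 mm of the rig: at rest y 98, z 108 mm; straight up y 0, z 175 mm. A cylinder 24 mm in diameter, 30 mm long, axis along rig x, flat ends facing rig -x and +x, on a 10 mm round steel arm. It turns with the lever, so it swivels between fingers on its flat ends. Axes: the lever's (the rig's when at rest).
- rack: Aluminium pin rack, bolted down, 200 (x) x 50 (y) x 32 mm high; origin under its centre. Three blind holes 9.6 mm wide, 22 mm deep, in a row at x = -66, 0 and +66 mm; each holds one pin, in any order.
- pin_point: The steel setting pin to use, 60 g, 80 mm long: shank 8 mm in diameter with a round-ended foot, 45 mm long, then a round head 16 mm in diameter from 45 to 67 mm above the foot, then a cone that narrows to a blunt point at 80 mm. Stands upright in the rack, foot 10 mm above the bench. Origin at the centre of the foot, z up along the pin.
- pin_point_foot (a point): Centre of the underside of the pointed pin's foot (the lower end of its shank).
- pin_flat: Other steel pin in the rack, with a flat disc on top (26 mm across, 63 mm long in all). Leave it. Origin at its foot.
- pin_ball: Other steel pin in the rack, with a ball on top (20 mm across, 63 mm long in all). Leave it. Origin at its foot.
- objective: Loose brass objective lens, 24 mm across, 42 mm tall, standing between rack and rig. Leave it. Origin at its underside.
- eyepiece: Loose black eyepiece, 36 mm across, 52 mm tall, standing between rack and rig. Leave it. Origin at its underside.
- star_knob: Loose black five-lobed clamp knob, 34 mm across, 30 mm tall with its stud, lying on the rig's base plate on the right of the stage. Leave it. Origin at its underside.
- driver: Screwdriver, 170 mm long, lying to the right of the rack. Leave it. Origin at its underside, near mid-length.
- oil: Small amber oil bottle, 34 mm across, 65 mm tall, beyond the rack. Leave it. Origin at its underside.
- slidebox: Closed wooden slide box 100 x 80 x 35 mm, to the left of the rig. Leave it. Origin at its underside.
Mind the look-alikes: they are no part of the job. What is shaped like the pin_point but green, orange or pink is not meant.

How it is judged:
On the way, in this order (a step that is already met when the one before it is completed fails the run):
1. the pointed pin stands fully down in the stage's bore, let go, with the lever still at rest (z of pin_point_foot in the frame of bore below -0.021 m and horizontal distance between pin_point_foot and bore below 0.004 m and angle between pin_point's own z axis and vertical below 0.12 rad and contact force between the fingers and pin_point below 0.1 N and value of joint lever below 0.3 rad), for 0.2 s.
2. the fingers hold the cam lever at its highest lift point, the pin still in the bore (z of pin_point_foot in the frame of bore below -0.021 m and horizontal distance between pin_point_foot and bore below 0.004 m and angle between pin_point's own z axis and vertical below 0.12 rad and value of joint lever between 1.05 and 1.35 rad and value of joint stage above 0.0112 m and contact force between the fingers and lever above 1 N), for 0.3 s.
At the end, for the whole second after the job is handed in: The pointed pin is down in the bore (foot 21 mm or more below the mouth, within 4 mm of its axis and 0.12 rad of upright), not touched by the fingers; the fingers hold the lever still with over 1 N at 1.05 to 1.35 rad, the stage lifted over 11.2 mm (all of step 2 and velocity of joint lever between -0.2 and 0.2 rad/s and contact force between the fingers and pin_point below 0.1 N); the arm keeps its last pose, push and grip.
It fails at once if another pin or a loose part is moved by more than 30 mm (distance of any of pin_flat, pin_ball, objective, eyepiece, star_knob, driver, oil, slidebox from where it was at the start of the episode above 0.03 m).
It also fails if it takes over 58 s, if anything falls off the work surface, if the arm or the gripper's body presses on something with over 40 N, if the wrist force passes 120 N, or if a joint passes its speed limit or range.

## Working session

There is one attempt and no reset: what is moved stays moved. The work goes in short steps, Python scripts to look and compute and a tool call to move; the robot and the scene stay as the last step left them, time stands still between calls to the robot, and variables do not carry over. Pictures are saved under pics/ and viewed, and the job is handed in when it is done.

Besides the shell and the picture viewer there is one more tool, called after "Call:" as name(argument=value, ...) on one line, values as JSON. apply_moves: Moves the arm, as the interface text tells. Its arguments: {"type":"object","properties":{"rows":{"type":"array","items":{"type":"array","items":{"type":"number"}}},"grip":{"type":"number"},"squeeze":{"type":"number"}},"required":["rows"]}

```bash
ls; mkdir -p pics
python3 - <<'E'
from station import ctrl
import cv2
o=ctrl.get_obs();print(o)
for n in("side","top"):
    d=ctrl.get_image(n);cv2.imwrite(f"pics/{n}0.png",d["color"]);print(n,d["mtx"],d["rvec"],d["tvec"])
E
```

```text
pics
{'t': 0.0, 'q': array([-1.34903347e+00,  5.33510131e-02,  1.61428771e+00, -1.62428208e-05,
        1.47600605e+00, -1.18999457e-01]), 'dq': array([-0.00023309, -0.00012698,  0.00117219, -0.00032075,  0.00078233,
        0.00128157]), 'effort': array([-9.83018595e-05, -3.93685305e+01, -3.70175064e+01, -2.67495977e-05,
        7.05239800e-03,  3.13711084e-06]), 'tool_pos': array([ 0.20873707, -0.58845228,  0.2300704 ]), 'tool_rot': array([-3.09408371e+00, -5.32337216e-01,  1.90793333e-04]), 'contact_force': array([-0.02347827, -0.42703857, -0.37082764]), 'wrist_torque': array([-0.00049756,  0.0325279 ,  0.00756913]), 'opening': 0.08559454569588092}
side [[395.02440802   0.         256.25219282]
 [  0.         395.02440802 191.39856014]
 [  0.           0.           1.        ]] [ 2.20386223 -0.29493524  0.17437439] [-0.55955306  0.19376475  1.00721495]
top [[424.0444272    0.         255.08236857]
 [  0.         424.0444272  191.50682553]
 [  0.           0.           1.        ]] [ 2.05977795 -2.13103899  0.25300367] [0.04504831 0.61970596 1.26778009]
```

View pics/side0.png

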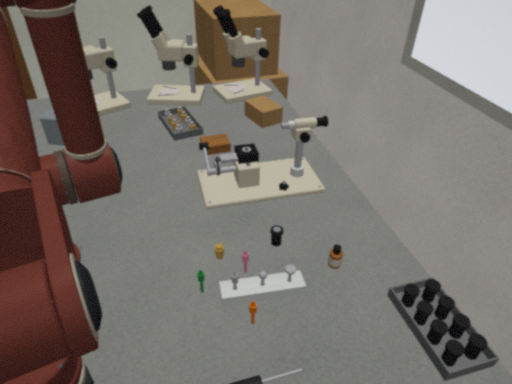

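View pics/top0.png

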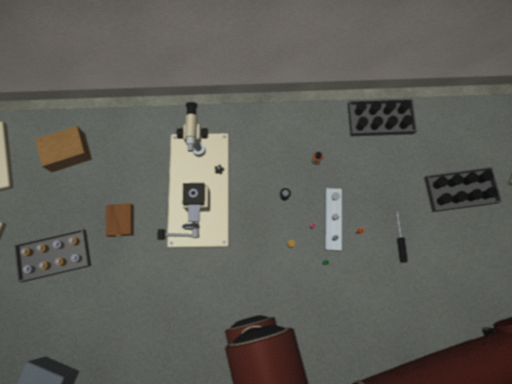

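The side view shows the rack at about (262,285) with three pins, and the rig at (260,180). The top view has the rack at (334,218) and the bore at (193,193). I'll zoom in on both.

```bash
cat > h.py <<'E'
import numpy as np, cv2
from station import ctrl
def cam(n):
    d=ctrl.get_image(n); R=cv2.Rodrigues(d["rvec"])[0]; return d["color"],d["mtx"],R,d["tvec"].ravel(),d["rvec"]
def ray(c,uv):
    _,K,R,t,_=c; return -R.T@t, R.T@np.linalg.solve(K,[uv[0],uv[1],1.])
def plane(c,uv,z):
    o,d=ray(c,uv); return o+d*(z-o[2])/d[2]
def proj(c,P):
    return cv2.projectPoints(np.array(P,float).reshape(-1,3),c[4],c[3],c[1],None)[0].reshape(-1,2)
def tri(c1,u1,c2,u2):
    o1,d1=ray(c1,u1);o2,d2=ray(c2,u2)
    s=np.linalg.lstsq(np.c_[d1,-d2],o2-o1,rcond=None)[0]
    a,b=o1+s[0]*d1,o2+s[1]*d2; return (a+b)/2,np.linalg.norm(a-b)
def crop(c,x0,y0,w,h,f,name):
    cv2.imwrite(name,cv2.resize(c[0][y0:y0+h,x0:x0+w],None,fx=f,fy=f,interpolation=cv2.INTER_CUBIC))
E
python3 - <<'E'
from h import *
s=cam("side");t=cam("top")
crop(s,190,235,130,95,6,"pics/s_rack.png");crop(s,190,105,140,105,5,"pics/s_rig.png")
crop(t,280,180,95,95,6,"pics/t_rack.png");crop(t,150,95,90,155,3.8,"pics/t_rig.png")
E
```

```text
(no output)
```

View pics/s_rack.png

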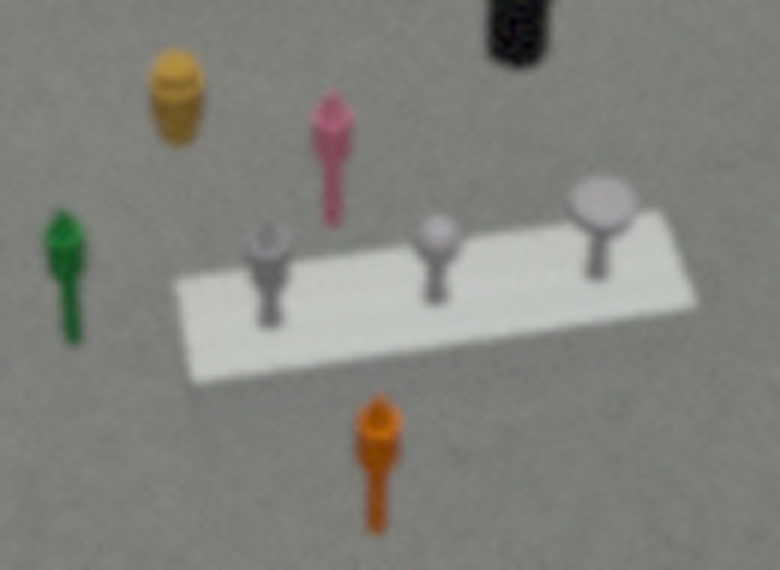

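View pics/s_rig.png

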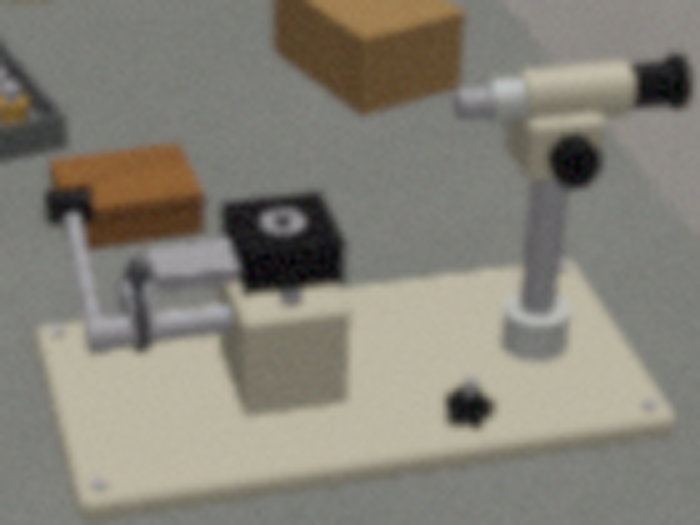

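View pics/t_rack.png

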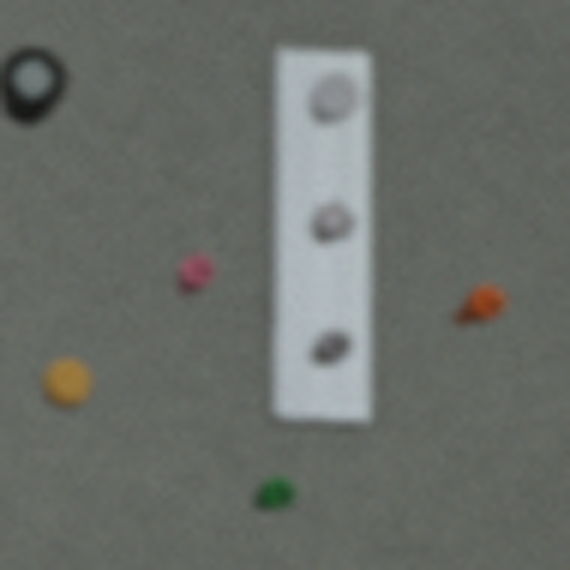

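View pics/t_rig.png

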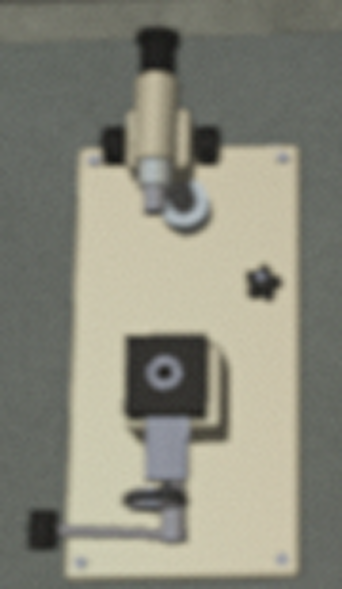

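The pointed steel pin is at the robot-side end of the rack (side view ≈ (235,280)). Now I'll measure the rack, pin, bore and rig yaw.

Run:
```python
from h import *
s=cam("side");t=cam("top")
def big(c,lo,hi,win,hsv=True):
    x0,y0,w,h=win; im=cv2.resize(c[0][y0:y0+h,x0:x0+w],None,fx=4,fy=4,interpolation=cv2.INTER_CUBIC)
    m=cv2.inRange(cv2.cvtColor(im,cv2.COLOR_BGR2HSV),lo,hi)
    cs=cv2.findContours(m,cv2.RETR_EXTERNAL,cv2.CHAIN_APPROX_NONE)[0]
    k=max(cs,key=cv2.contourArea)
    return (cv2.convexHull(k).reshape(-1,2)+.5)/4-.5+[x0,y0]
for n,c,win in(("top",t,(315,175,40,85)),("side",s,(210,262,105,45))):
    h=big(c,(0,0,150),(180,40,255),win)
    P=np.array([plane(c,p,.032)[:2] for p in h]); r=cv2.minAreaRect(P.astype(np.float32)*1000)
    print("rack",n,r)
    # rig plate
for n,c,win in(("top",t,(155,120,85,135)),("side",s,(190,150,140,60))):
    h=big(c,(15,35,120),(35,140,255),win)
    P=np.array([plane(c,p,.018)[:2] for p in h]); r=cv2.minAreaRect(P.astype(np.float32)*1000)
    print("rig",n,r)
# bore guess by hand
bt=np.array([164,373])/3.8+[150,95]-.4; bs=np.array([284,222])/5+[190,105]-.4
print("bore tri",tri(s,bs,t,bt),plane(s,bs,.137),plane(t,bt,.137))
# pin
ps=np.array([266,229])/6+[190,235]-.4; hp=np.array([331,347])/6+[280,180]-.4
print("pin tip-ish",plane(s,ps,.09),plane(t,hp,.077))
kt=np.array([43,530])/3.8+[150,95]-.4; ks=np.array([69,203])/5+[190,105]-.4
print("knob",tri(s,ks,t,kt))
```

```text
rack top ((534.26953125, -225.27105712890625), (49.636409759521484, 199.5850372314453), 85.48635864257812)
rack side ((533.2423706054688, -213.15426635742188), (73.37467956542969, 203.0338134765625), 86.22858428955078)
rig top ((677.5111083984375, 210.22430419921875), (200.0221710205078, 438.02557373046875), 88.8641128540039)
rig side ((609.5770874023438, 236.29849243164062), (186.95278930664062, 113.23759460449219), 76.64073181152344)
bore tri (array([0.60734553, 0.21175423, 0.13917318]), np.float64(0.0006182460577577371)) [0.60794518 0.2151813  0.137     ] [0.6081939  0.21204234 0.137     ]
pin tip-ish [ 0.46444159 -0.22292581  0.09      ] [ 0.4665181  -0.21609187  0.077     ]
knob (array([0.48901204, 0.31091453, 0.11293859]), np.float64(0.00165648571005048))
```

Run:
```python
from h import *
s=cam("side");t=cam("top")
im=cv2.cvtColor(t[0],cv2.COLOR_BGR2HSV)
m=cv2.inRange(im,(15,35,120),(35,140,255))
def fit(pts):
    P=np.array([plane(t,p,.018)[:2] for p in pts]);vx,vy,x,y=cv2.fitLine(P.astype(np.float32),cv2.DIST_HUBER,0,.001,.001).ravel()
    return np.degrees(np.arctan(vy/vx)),x,y
R=[(np.nonzero(m[r,150:240])[0].max()+150.5,r) for r in range(140,243)]
L=[(np.nonzero(m[r,150:240])[0].min()+149.5,r) for r in range(140,200)]
B=[(c,np.nonzero(m[200:260,c])[0].max()+200.5) for c in range(172,225)]
print(fit(R),fit(L),fit(B))
print(fit([p for p in R])[2],[plane(t,p,.018) for p in (R[0],R[-1],L[0],L[-1],B[0],B[-1])])
```

```text
(np.float32(-1.0854734), np.float32(0.6140563), np.float32(0.11177788)) (np.float32(-0.83684504), np.float32(0.7086329), np.float32(0.30900398)) (np.float32(88.052864), np.float32(0.45922998), np.float32(0.19764695))
0.11177788 [array([0.81789086, 0.10791576, 0.018     ]), array([0.47081812, 0.11449186, 0.018     ]), array([0.82482821, 0.30862621, 0.018     ]), array([0.61895992, 0.30905226, 0.018     ]), array([0.45936396, 0.29555242, 0.018     ]), array([0.45690174, 0.12916325, 0.018     ])]
```

```bash
cat >> h.py <<'E'
from scipy.spatial.transform import Rotation as Ro
def delta(p,psi):
    o=ctrl.get_obs(); T=Ro.from_rotvec(o["tool_rot"])
    c,s=np.cos(np.radians(psi)),np.sin(np.radians(psi))
    W=Ro.from_matrix(np.array([[c,s,0],[s,-c,0],[0,0,-1.]]))
    d=T.inv().apply(np.array(p)-o["tool_pos"])*100
    r=np.degrees((T.inv()*W).as_rotvec())/5
    print("t",round(o["t"],2),"tcp",o["tool_pos"].round(4),"F",o["contact_force"].round(1),"open",round(o["opening"],4),"q6",round(o["q"][5],2))
    print("row",np.r_[d,r].round(2).tolist())
E
python3 - <<'E'
from h import *
delta((.4675,-.2195,.16),88.9)
c=cam("side")
for n,uv in dict(green=(71,340),pink=(333,222),orange=(376,530)).items(): print(n,plane(c,np.array(uv)/6+[190,235],0).round(3))
E
```

```text
t 0.4 tcp [ 0.2089 -0.5889  0.2311] F [ 0.5 -0.3 -1. ] open 0.0853 q6 -0.12
row [36.72, -26.17, 7.12, -0.0, -0.0, -13.88]
green [ 0.393 -0.184  0.   ]
pink [ 0.51  -0.151  0.   ]
orange [ 0.488 -0.301  0.   ]
```

Call:
apply_moves(rows=[[6,-4.3,1,0,0,-1.6],[12,-8.6,2,0,0,-3.2],[18,-13,3,0,0,-4.8],[22,-16,4,0,0,-6.4],[26,-18.5,5,0,0,-8],[30,-21,6,0,0,-9.6],[33,-24,6.5,0,0,-11.2],[35.5,-25.5,7.1,0,0,-12.8],[36.7,-26.2,7.1,0,0,-13.9],[36.7,-26.2,7.1,0,0,-13.9],[36.7,-26.2,7.1,0,0,-13.9],[36.7,-26.2,7.1,0,0,-13.9],[36.7,-26.2,7.1,0,0,-13.9],[36.7,-26.2,7.1,0,0,-13.9]], grip=0.5, squeeze=40)

```text
t: 1.85
tool_pos: [0.4667, -0.2207, 0.1606]
tool_rot: [2.243, 2.199, 0.0]
contact_force: [-0.3, -0.6, -0.1]
opening: 0.0426
```

Run:
```python
from h import *
delta((.4675,-.2195,.047),88.9)
s=cam("side");t=cam("top")
a=cv2.resize(s[0][200:320,170:330],None,fx=3.5,fy=3.5,interpolation=2)
b=cv2.resize(t[0][150:270,280:380],None,fx=2.3,fy=3.5,interpolation=2)
cv2.imwrite("pics/a1.png",np.hstack([a,b]))
```

```text
t 1.85 tcp [ 0.4667 -0.2207  0.1606] F [-0.3 -0.6 -0.1] open 0.0426 q6 -0.57
row [0.12, 0.07, 11.36, 0.0, 0.0, -0.0]
```

View pics/a1.png

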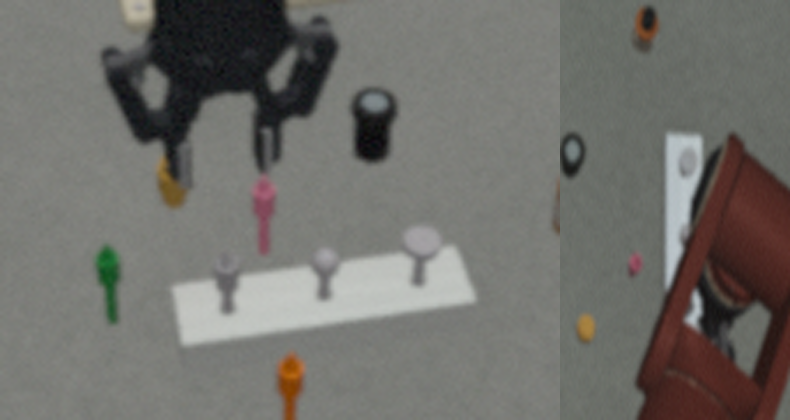

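The open fingers sit above the pin, with the tip midpoint at side-crop column ~224 and the pin at 226. Descending.

Call:
apply_moves(rows=[[0.1,0.1,4,0,0,0],[0.1,0.1,7,0,0,0],[0.1,0.1,9.5,0,0,0],[0.1,0.1,11.3,0,0,0],[0.1,0.1,11.3,0,0,0],[0.1,0.1,11.3,0,0,0]])

```text
t: 2.55
tool_pos: [0.4678, -0.2198, 0.0478]
tool_rot: [2.243, 2.199, 0.0]
contact_force: [-0.3, -0.5, 0.8]
opening: 0.0429
```

Run:
```python
from h import *
delta((.4675,-.2195,.047),88.9)
s=cam("side");crop(s,190,220,120,90,6,"pics/a2.png")
```

```text
t 2.55 tcp [ 0.4678 -0.2198  0.0478] F [-0.3 -0.5  0.8] open 0.0429 q6 -0.56
row [0.03, -0.03, 0.08, 0.0, 0.0, -0.0]
```

View pics/a2.png

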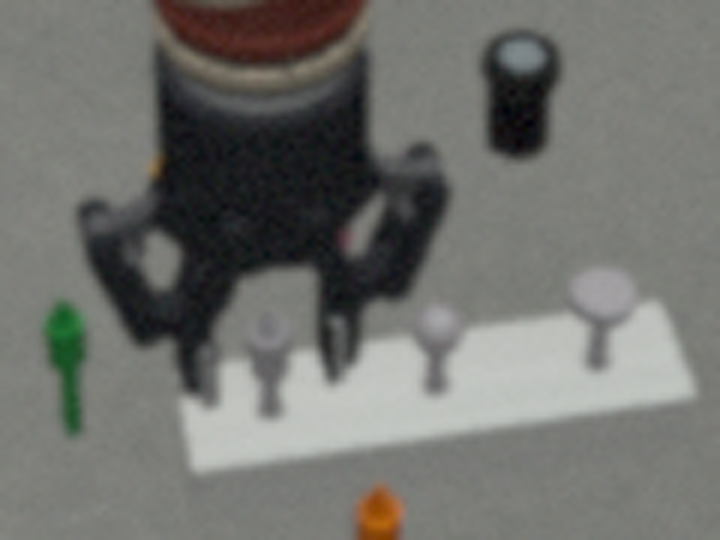

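The pin (column 269) is midway between the fingertips (205 and 340), so I'm closing.

Call:
apply_moves(rows=[[0,0,0,0,0,0],[0,0,0,0,0,0],[0,0,0,0,0,0],[0,0,0,0,0,0],[0,0,0,0,0,0],[0,0,0,0,0,0],[0,0,0,0,0,0],[0,0,0,0,0,0]], grip=1)

```text
t: 3.4
tool_pos: [0.4695, -0.2209, 0.0502]
tool_rot: [2.239, 2.197, 0.001]
contact_force: [-1.1, 0.1, 6.9]
opening: 0.0147
```

Run:
```python
from h import *
delta((.4675,-.2195,.047),88.9)
s=cam("side");crop(s,190,220,120,90,6,"pics/a3.png")
print(-s[2].T@s[3])
```

```text
t 3.4 tcp [ 0.4695 -0.2209  0.0502] F [-1.1  0.1  6.9] open 0.0147 q6 -0.56
row [0.14, -0.21, 0.32, 0.05, 0.03, -0.0]
[ 0.33636727 -0.80895804  0.77302673]
```

View pics/a3.png

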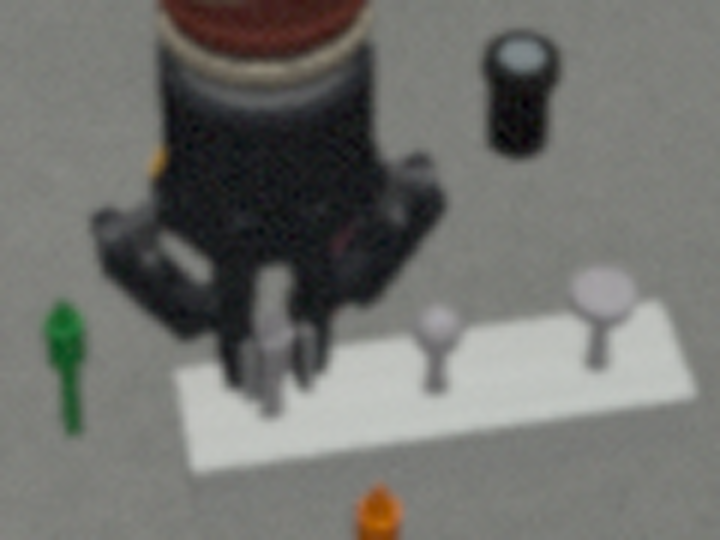

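Call:
apply_moves(rows=[[0,0,-1,0,0,0],[0,0,-2,0,0,0],[0,0,-3,0,0,0],[0,0,-4.5,0,0,0],[0,0,-7,0,0,0],[0,0,-10,0,0,0],[0,0,-10,0,0,0],[0,0,-10,0,0,0]])

```text
t: 4.25
tool_pos: [0.4697, -0.2209, 0.1516]
tool_rot: [2.238, 2.195, 0.002]
contact_force: [-0.9, -0.2, -1.6]
opening: 0.0146
```

Run:
```python
from h import *
delta((.4675,-.2195,.15),88.9)
s=cam("side");crop(s,190,190,120,90,6,"pics/a4.png")
print(proj(s,ctrl.get_obs()["tool_pos"]))
```

```text
t 4.25 tcp [ 0.4697 -0.2209  0.1516] F [-0.9 -0.2 -1.6] open 0.0146 q6 -0.56
row [0.14, -0.22, 0.16, 0.07, 0.05, -0.0]
[[235.28729458 252.81216806]]
```

View pics/a4.png

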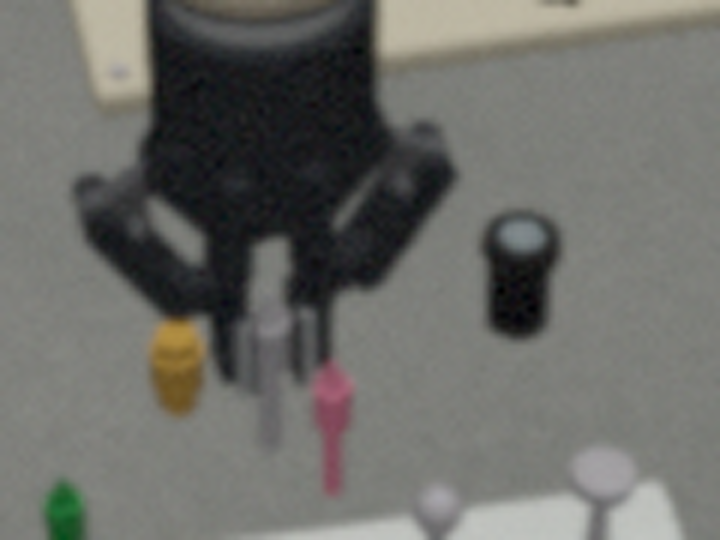

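The pin is held upright, its foot at about side pixel (235,265). Next I check the foot offset and carry it over.

Run:
```python
from h import *
s=cam("side");o=ctrl.get_obs();print(o["tool_pos"])
print(proj(s,o["tool_pos"]-[0,0,.040]), plane(s,(234.8,265),.1116))
delta((.608,.2115,.215),88.9)
```

```text
[ 0.46844209 -0.22014426  0.1491889 ]
[[235.27657363 265.69143093]] [ 0.46741144 -0.22002532  0.1116    ]
t 4.35 tcp [ 0.4684 -0.2201  0.1492] F [-0.5 -1.3  0.1] open 0.0149 q6 -0.56
row [43.42, 13.13, -6.62, 0.03, 0.02, -0.0]
```

Call:
apply_moves(rows=[[2,0.6,-3,0,0,0],[5,1.5,-6,0,0,0],[9,2.7,-6.6,0,0,0],[13,4,-6.6,0,0,0],[17,5.1,-6.6,0,0,0],[21,6.3,-6.6,0,0,0],[25,7.5,-6.6,0,0,0],[29,8.7,-6.6,0,0,0],[33,9.9,-6.6,0,0,0],[37,11.1,-6.6,0,0,0],[40,12.1,-6.6,0,0,0],[42,12.7,-6.6,0,0,0],[43.4,13.1,-6.6,0,0,0],[43.4,13.1,-6.6,0,0,0],[43.4,13.1,-6.6,0,0,0],[43.4,13.1,-6.6,0,0,0]])

```text
t: 5.95
tool_pos: [0.6075, 0.2101, 0.2147]
tool_rot: [2.242, 2.196, -0.0]
contact_force: [-0.4, 0.4, -0.9]
opening: 0.0146
```

Run:
```python
from h import *
delta((.608,.2115,.197),88.9)
s=cam("side");t=cam("top")
o=ctrl.get_obs();print(o["tool_pos"],proj(s,o["tool_pos"]-[0,0,.04]),proj(s,(.608,.2115,.137)))
a=cv2.resize(s[0][85:205,190:310],None,fx=4.5,fy=4.5,interpolation=2);cv2.imwrite("pics/b1.png",a)
cv2.imwrite("pics/b1t.png",cv2.resize(t[0][120:260,130:270],None,fx=4,fy=4))
```

```text
t 5.95 tcp [0.6075 0.2101 0.2147] F [-0.4  0.4 -0.9] open 0.0146 q6 0.24
row [0.15, 0.04, 1.77, 0.02, 0.02, -0.02]
[0.60763889 0.21021304 0.21500852] [[246.77968847 139.05861145]] [[246.717851   149.59409134]]
```

View pics/b1.png

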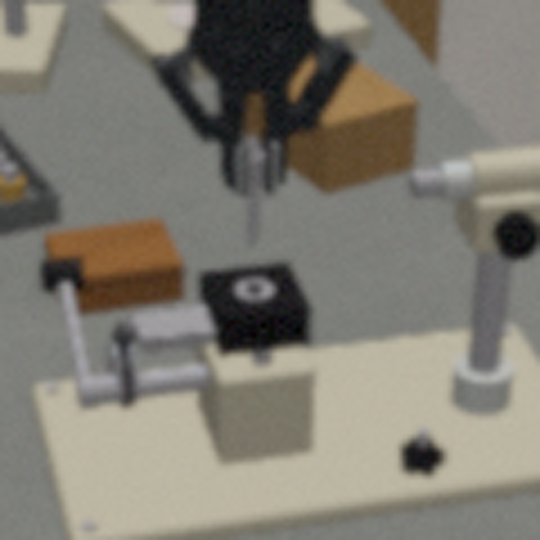

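View pics/b1t.png

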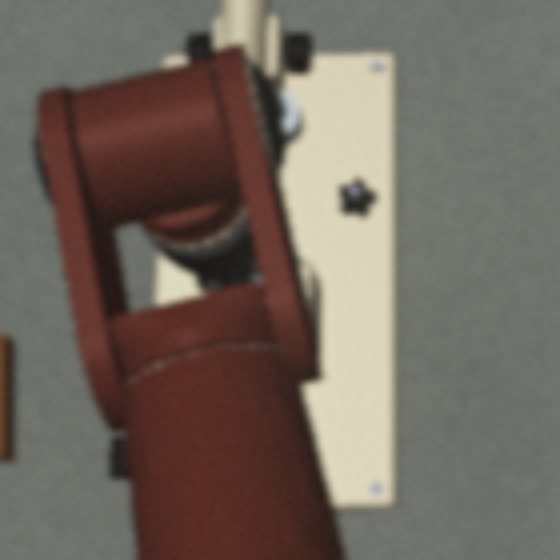

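Run:
```python
from h import *
s=cam("side");o=ctrl.get_obs();p=o["tool_pos"]
crop(s,228,110,40,50,12,"pics/b2.png")
q=proj(s,[p-[0,0,z] for z in (-.02,0,.02,.04)]+[(.608,.2115,.137)]); print(q, ((q-[228,110])+.5)*12)
```

```text
[[246.89251652 121.18299687]
 [246.85357604 127.25306606]
 [246.81542496 133.20008255]
 [246.77803953 139.02775058]
 [246.717851   149.59409134]] [[232.71019825 140.19596249]
 [232.24291249 213.03679278]
 [231.78509956 284.40099061]
 [231.3364743  354.33300695]
 [230.61421194 481.12909603]]
```

View pics/b2.png

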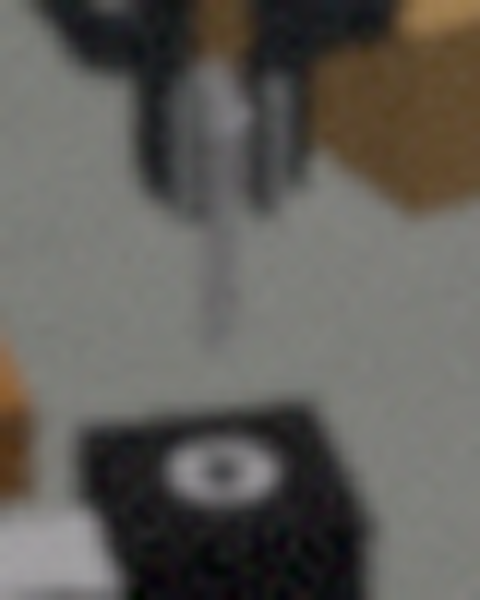

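The bore is at crop (224,470) and the foot at about (217,345), with the pin leaning slightly. I'll measure its lean by averaging several frames.

Run:
```python
from h import *
c=cam("side");p=ctrl.get_obs()["tool_pos"]
I=np.mean([c[0].astype(float)]+[cam("side")[0].astype(float) for _ in range(5)],0)
# purple-ness: (R+B)/2-G
P=(I[...,0]+I[...,2])/2-I[...,1]
cv2.imwrite("pics/b3.png",cv2.resize(np.clip(I[110:160,228:268],0,255).astype(np.uint8),None,fx=12,fy=12,interpolation=2))
for r in range(117,143):
    w=P[r,240:254]; bg=np.median(np.r_[P[r,236:241],P[r,252:256]]); w=np.clip(w-bg-1,0,None)
    print(r,w.round(0).astype(int).tolist(), round((w*np.arange(240,254)).sum()/max(w.sum(),1e-6),2))
# bore ring centroid: bright ring
g=I.mean(2)[143:156,238:256]; m=g>105; n,lab,st,ce=cv2.connectedComponentsWithStats(m.astype(np.uint8)); print(st,ce+[238,143]); print(g.round(0).astype(int))
```

```text
117 [0, 2, 1, 0, 1, 2, 3, 2, 2, 1, 2, 1, 1, 0] 246.2
118 [2, 1, 0, 0, 1, 2, 2, 3, 2, 2, 0, 1, 1, 1] 246.55
119 [0, 1, 1, 2, 2, 1, 2, 3, 3, 1, 1, 0, 1, 0] 246.08
120 [1, 1, 0, 0, 2, 3, 2, 3, 2, 1, 0, 0, 1, 0] 246.2
121 [1, 2, 1, 1, 1, 3, 2, 3, 3, 1, 1, 0, 2, 1] 246.51
122 [0, 1, 0, 1, 0, 2, 2, 2, 3, 1, 1, 0, 1, 0] 246.89
123 [1, 0, 2, 1, 1, 4, 3, 3, 3, 1, 2, 1, 1, 0] 246.31
124 [1, 2, 2, 1, 1, 2, 3, 3, 2, 2, 1, 1, 0, 0] 245.89
125 [0, 1, 1, 1, 2, 3, 2, 2, 3, 1, 1, 0, 0, 0] 245.78
126 [1, 0, 1, 1, 1, 3, 2, 1, 1, 1, 0, 0, 0, 0] 245.09
127 [0, 0, 1, 0, 2, 3, 3, 1, 0, 0, 0, 0, 0, 0] 245.07
128 [0, 0, 0, 1, 0, 2, 3, 0, 0, 0, 0, 0, 0, 0] 245.3
129 [0, 0, 0, 0, 1, 2, 3, 1, 0, 0, 0, 0, 0, 0] 245.66
130 [0, 0, 0, 0, 0, 2, 2, 1, 0, 0, 0, 0, 0, 0] 245.67
131 [0, 0, 0, 0, 0, 3, 2, 1, 0, 0, 0, 0, 0, 0] 245.58
132 [0, 0, 0, 0, 1, 2, 2, 0, 0, 0, 0, 0, 0, 0] 245.2
133 [0, 0, 0, 0, 0, 2, 2, 0, 0, 0, 0, 0, 0, 0] 245.62
134 [0, 0, 0, 0, 0, 2, 2, 0, 0, 0, 0, 0, 0, 0] 245.42
135 [0, 0, 0, 0, 1, 2, 2, 1, 0, 0, 0, 0, 0, 0] 245.72
136 [0, 0, 0, 0, 0, 2, 2, 0, 0, 0, 0, 0, 0, 0] 245.51
137 [0, 0, 0, 0, 1, 2, 2
[... 779 characters left out ...]
 37  29  30  32  46  81]
 [ 29  31  31  40  70  99 108 105 110 112 114  99  68  39  30  29  33  62]
 [ 30  28  32  53 102 137 132 103  93 103 127 135 108  59  32  28  30  48]
 [ 30  31  33  59 107 138 128  96  77  92 128 144 123  68  34  30  30  37]
 [ 29  33  30  48  88 124 130 115 102 112 134 130  98  52  32  29  31  33]
 [ 27  30  29  35  54  80  97 102  98  98 100  84  54  37  32  30  28  30]
 [ 28  27  31  28  31  38  49  59  59  56  50  40  32  29  31  29  30  28]
 [ 26  30  30  30  28  29  32  33  31  32  27  29  30  28  27  28  27  28]
 [ 29  27  29  30  29  27  31  31  26  28  26  27  24  22  20  26  19  22]
 [ 30  30  28  25  22  24  20  22  16  21  19  20  18  20  17  21  20  17]]
```

View pics/b3.png

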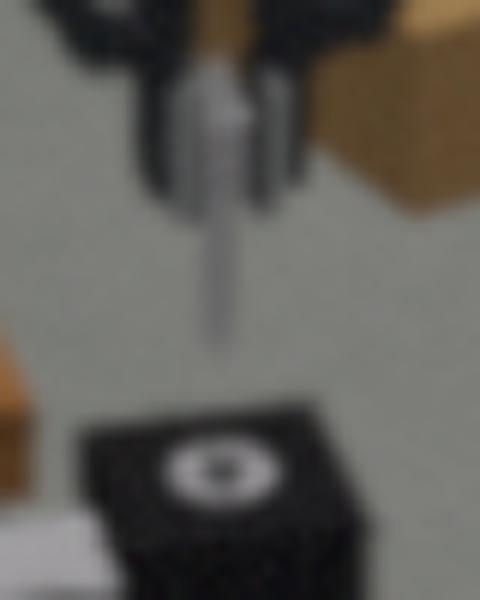

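Call:
apply_moves(rows=[[0.22,0.12,1,0,0,0],[0.22,0.12,2,0,0,0],[0.22,0.12,2.8,0,0,0],[0.22,0.12,3.2,0,0,0],[0.22,0.12,3.2,0,0,0],[0.22,0.12,3.2,0,0,0]])

```text
t: 7.0
tool_pos: [0.609, 0.2133, 0.1828]
tool_rot: [2.241, 2.198, 0.001]
contact_force: [0.2, -0.5, 0.1]
opening: 0.0144
```

Run:
```python
from h import *
delta((.6088,.2125,.183),88.9)
I=np.mean([cam("side")[0].astype(float) for _ in range(5)],0)
cv2.imwrite("pics/b4.png",cv2.resize(np.clip(I[115:160,228:268],0,255).astype(np.uint8),None,fx=13,fy=13,interpolation=2))
delta((.6088,.2125,.183),88.9)
```

```text
t 7.0 tcp [0.609  0.2133 0.1828] F [ 0.2 -0.5  0.1] open 0.0144 q6 0.24
row [-0.08, -0.02, -0.02, 0.03, 0.02, -0.0]
t 7.25 tcp [0.6093 0.2134 0.1835] F [-0.4  0.4 -0.8] open 0.0147 q6 0.24
row [-0.09, -0.05, 0.05, 0.04, 0.02, -0.0]
```

View pics/b4.png

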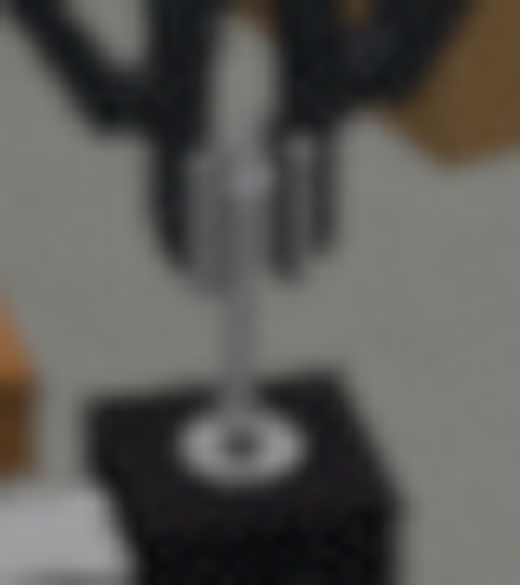

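Call:
apply_moves(rows=[[-0.05,0.03,0.4,0,0,0],[-0.05,0.03,0.7,0,0,0],[-0.05,0.03,1.0,0,0,0],[-0.05,0.03,1.0,0,0,0]])

```text
t: 7.65
tool_pos: [0.6093, 0.2123, 0.1725]
tool_rot: [2.241, 2.197, -0.0]
contact_force: [-0.2, -2.0, -1.8]
opening: 0.0147
```

Run:
```python
from h import *
delta((.6088,.2125,.173),88.9)
I=np.mean([cam("side")[0].astype(float) for _ in range(5)],0)
cv2.imwrite("pics/b5.png",cv2.resize(np.clip(I[115:160,228:268],0,255).astype(np.uint8),None,fx=13,fy=13,interpolation=2))
```

```text
t 7.65 tcp [0.6093 0.2123 0.1725] F [-0.2 -2.  -1.8] open 0.0147 q6 0.24
row [0.02, -0.05, -0.05, 0.03, 0.03, -0.01]
```

View pics/b5.png

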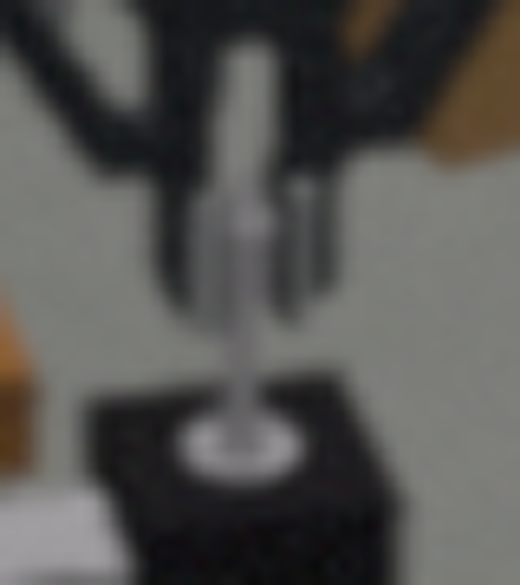

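The shank now fills the bore hole at crop (240,445), and the force is low. I'll keep descending.

Call:
apply_moves(rows=[[0,0,0.3,0,0,0],[0,0,0.6,0,0,0],[0,0,0.9,0,0,0],[0,0,0.9,0,0,0]])

```text
t: 8.3
tool_pos: [0.6095, 0.2124, 0.1637]
tool_rot: [2.241, 2.197, 0.0]
contact_force: [0.5, -2.7, -0.9]
opening: 0.0145
```

Call:
apply_moves(rows=[[-0.08,0,0.3,0,0,0],[-0.08,0,0.6,0,0,0],[-0.08,0,0.9,0,0,0],[-0.08,0,1.1,0,0,0],[-0.08,0,1.2,0,0,0]])

```text
t: 8.8
tool_pos: [0.6095, 0.2118, 0.152]
tool_rot: [2.241, 2.197, 0.001]
contact_force: [-1.4, -0.2, 4.6]
opening: 0.0145
```

Run:
```python
from h import *
delta((.6088,.2118,.152),88.9)
I=np.mean([cam("side")[0].astype(float) for _ in range(3)],0)
cv2.imwrite("pics/b6.png",cv2.resize(np.clip(I[115:160,228:268],0,255).astype(np.uint8),None,fx=13,fy=13,interpolation=2))
delta((.6088,.2118,.152),88.9)
```

```text
t 8.8 tcp [0.6095 0.2118 0.152 ] F [-1.4 -0.2  4.6] open 0.0145 q6 0.24
row [-0.0, -0.07, 0.0, 0.03, 0.02, -0.0]
t 8.95 tcp [0.6095 0.2118 0.1522] F [-1.4 -0.9  2.6] open 0.0144 q6 0.24
row [0.0, -0.07, 0.02, 0.03, 0.02, -0.01]
```

View pics/b6.png

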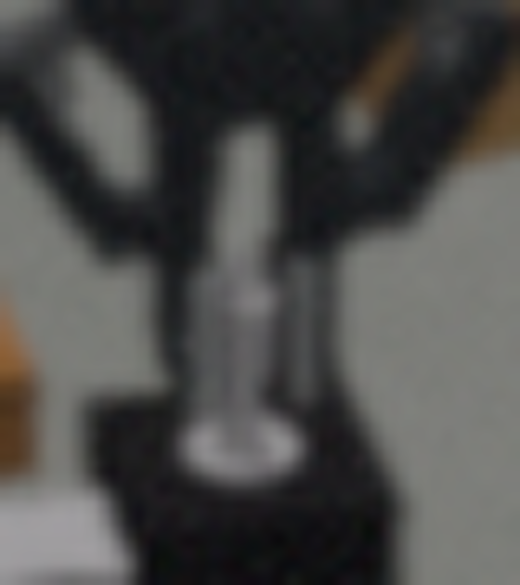

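Down at TCP z 0.152 with a light bottom contact, as computed. Releasing.

Call:
apply_moves(rows=[[0,0,0,0,0,0],[0,0,0,0,0,0],[0,0,0,0,0,0],[0,0,0,0,0,0],[0,0,0,0,0,0],[0,0,0,0,0,0]], grip=0.5)

```text
t: 9.55
tool_pos: [0.6095, 0.2118, 0.1521]
tool_rot: [2.241, 2.197, 0.001]
contact_force: [-0.2, -0.4, 0.6]
opening: 0.0425
```

Call:
apply_moves(rows=[[0,0,-1.5,0,0,0],[0,0,-4,0,0,0],[0,0,-8,0,0,0],[0,0,-10,0,0,0],[0,0,-10,0,0,0],[0,0,-10,0,0,0]])

```text
t: 10.15
tool_pos: [0.6094, 0.212, 0.2531]
tool_rot: [2.24, 2.197, 0.003]
contact_force: [-0.4, -0.3, -0.5]
opening: 0.0427
```

Run:
```python
from h import *
I=np.mean([cam("side")[0].astype(float) for _ in range(3)],0)
cv2.imwrite("pics/c1.png",cv2.resize(np.clip(I[100:190,190:290],0,255).astype(np.uint8),None,fx=6,fy=6,interpolation=2))
s=cam("side")
kt=(np.array([69,203])/5+[190,105]-.4);print("knob side",kt,proj(s,(.490,.3118,.108)))
print(proj(s,[(.6085,.2117,.137+.055),(.6085,.2117,.137)]))
delta((.490,.3118,.21),88.9)
```

```text
knob side [203.4 145.2] [[203.99399171 146.28639955]]
[[246.96211517 133.848613  ]
 [246.85736187 149.54153533]]
t 10.35 tcp [0.6083 0.2118 0.2499] F [ 0.2  0.4 -0.8] open 0.0429 q6 0.24
row [9.78, -12.02, 3.97, -0.01, 0.03, -0.0]
```

View pics/c1.png

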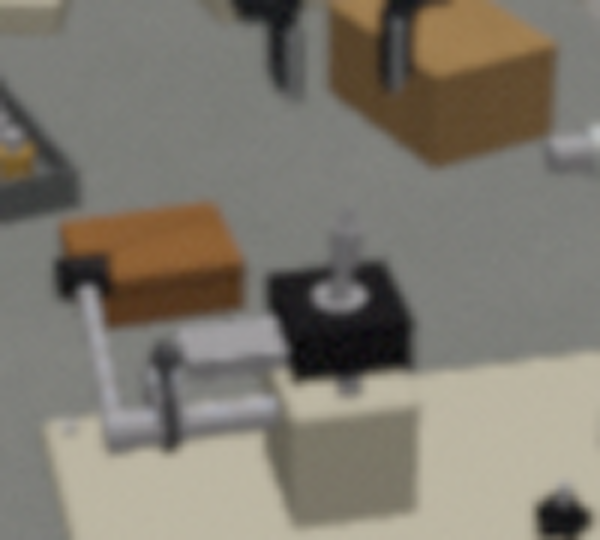

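The pin stands in the bore with its tip at about (247,135), matching a full-depth seat. Next I move above the knob.

Call:
apply_moves(rows=[[3,-4,0,0,0,0],[6,-7,1,0,0,0],[8.5,-10,2.5,0,0,0],[9.8,-11.9,4,0,0,0],[9.8,-11.9,4,0,0,0],[9.8,-11.9,4,0,0,0]])

```text
t: 10.95
tool_pos: [0.4907, 0.3118, 0.2086]
tool_rot: [2.241, 2.2, -0.007]
contact_force: [0.2, -0.1, 1.0]
opening: 0.043
```

Run:
```python
from h import *
I=np.mean([cam("side")[0].astype(float) for _ in range(3)],0)
cv2.imwrite("pics/c2.png",cv2.resize(np.clip(I[80:190,160:280],0,255).astype(np.uint8),None,fx=5,fy=5,interpolation=2))
s=cam("side");o=ctrl.get_obs()
print((proj(s,[o["tool_pos"],(.4905,.312,.108)])-[160,80]+.5)*5)
delta((.4905,.312,.089),88.9)
```

```text
[[216.72814072 191.23561011]
 [223.17548961 333.68627634]]
t 11.15 tcp [0.4925 0.3114 0.2105] F [0.7 0.1 0.6] open 0.0429 q6 0.46
row [0.08, -0.21, 12.15, 0.01, 0.03, -0.02]
```

View pics/c2.png

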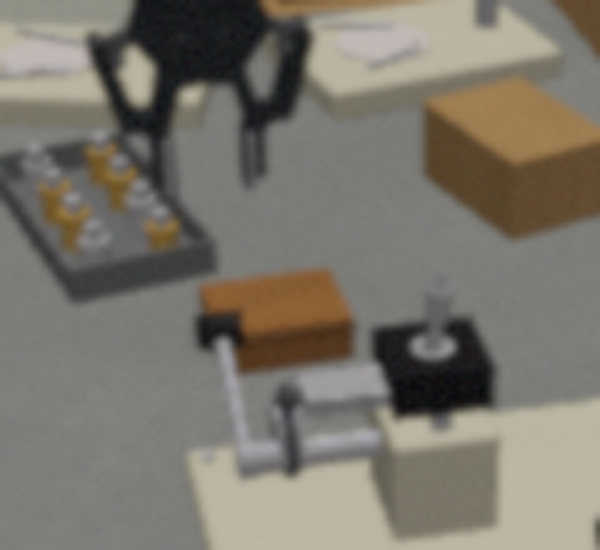

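Call:
apply_moves(rows=[[0.1,-0.05,4,0,0,0],[0.1,-0.05,7,0,0,0],[0.1,-0.05,9,0,0,0],[0.1,-0.05,9,0,0,0]])

```text
t: 11.55
tool_pos: [0.4907, 0.3106, 0.117]
tool_rot: [2.246, 2.196, -0.011]
contact_force: [0.2, -0.3, -0.4]
opening: 0.043
```

Run:
```python
from h import *
delta((.492,.312,.089),88.9)
I=np.mean([cam("side")[0].astype(float) for _ in range(3)],0)
cv2.imwrite("pics/c3.png",cv2.resize(np.clip(I[100:180,165:255],0,255).astype(np.uint8),None,fx=6.5,fy=6.5,interpolation=2))
```

```text
t 11.55 tcp [0.4907 0.3106 0.117 ] F [ 0.2 -0.3 -0.4] open 0.043 q6 0.46
row [0.16, 0.14, 2.8, -0.06, 0.06, -0.04]
```

View pics/c3.png

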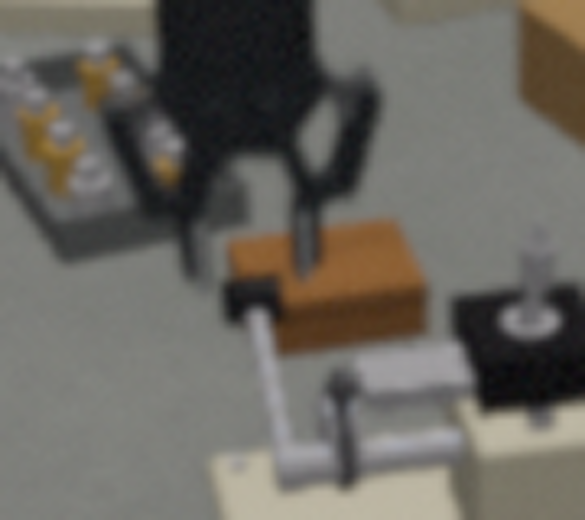

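The knob (crop column 253) is centred between the fingers (205 and 297). Going down and closing.

Call:
apply_moves(rows=[[0.1,0.07,1.4,0,0,0],[0.1,0.07,2.8,0,0,0],[0.1,0.07,2.8,0,0,0]])

```text
t: 12.0
tool_pos: [0.4928, 0.3126, 0.0917]
tool_rot: [2.244, 2.196, -0.004]
contact_force: [0.3, 0.5, -0.2]
opening: 0.0431
```

Run:
```python
from h import *
delta((.492,.312,.089),88.9)
I=np.mean([cam("side")[0].astype(float) for _ in range(3)],0)
cv2.imwrite("pics/c4.png",cv2.resize(np.clip(I[100:180,165:255],0,255).astype(np.uint8),None,fx=6.5,fy=6.5,interpolation=2))
```

```text
t 12.0 tcp [0.4928 0.3126 0.0917] F [ 0.3  0.5 -0.2] open 0.0431 q6 0.46
row [-0.06, -0.08, 0.27, -0.01, 0.04, -0.03]
```

View pics/c4.png

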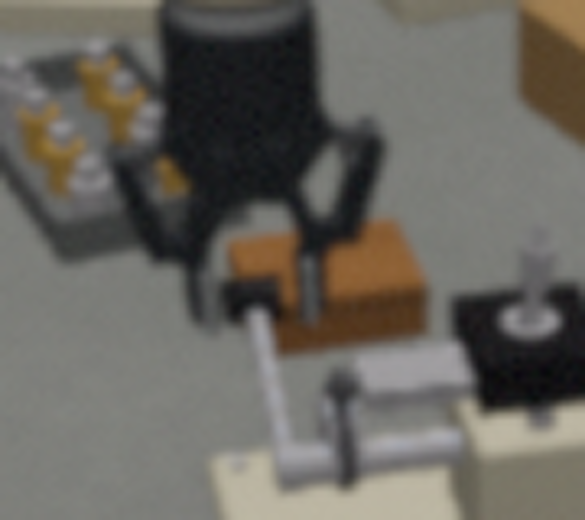

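Call:
apply_moves(rows=[[0,-0.2,0.2,0,0,0],[0,-0.2,0.2,0,0,0]])

```text
t: 12.35
tool_pos: [0.492, 0.3134, 0.0921]
tool_rot: [2.243, 2.195, 0.001]
contact_force: [0.0, 0.2, -0.8]
opening: 0.0429
```

Call:
apply_moves(rows=[[0,0,0,0,0,0],[0,0,0,0,0,0],[0,0,0,0,0,0],[0,0,0,0,0,0],[0,0,0,0,0,0]], grip=1, squeeze=40)

```text
t: 12.85
tool_pos: [0.4913, 0.3136, 0.0923]
tool_rot: [2.244, 2.196, -0.0]
contact_force: [-6.5, 0.5, 3.9]
opening: 0.0297
```

Run:
```python
from h import *
delta((.4905,.312,.089),88.9)
I=np.mean([cam("side")[0].astype(float) for _ in range(3)],0)
cv2.imwrite("pics/c5.png",cv2.resize(np.clip(I[100:180,165:255],0,255).astype(np.uint8),None,fx=6.5,fy=6.5,interpolation=2))
```

```text
t 12.85 tcp [0.4913 0.3136 0.0923] F [-6.5  0.5  3.9] open 0.0297 q6 0.46
row [-0.16, -0.07, 0.34, 0.01, 0.02, -0.03]
```

View pics/c5.png

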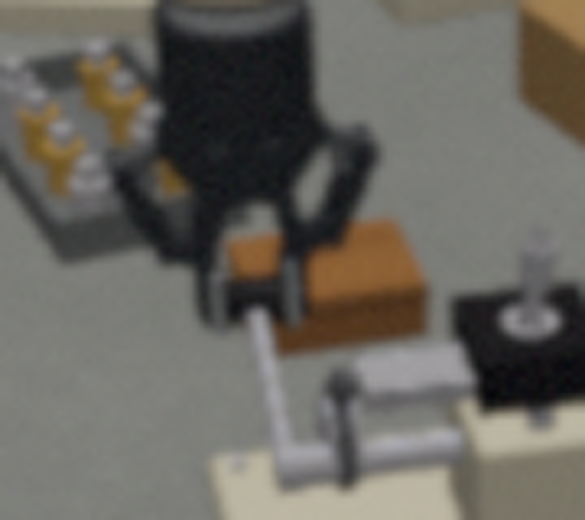

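The knob is gripped (opening 29.7 mm) and the lever is still at rest. Now I follow the lever's arc up, halfway first.

Call:
apply_moves(rows=[[-0.4,-0.05,-1.0,0,0,0],[-0.95,-0.1,-1.9,0,0,0],[-1.6,-0.1,-2.7,0,0,0],[-2.3,-0.1,-3.5,0,0,0],[-3.0,-0.1,-4.2,0,0,0],[-3.9,-0.1,-4.9,0,0,0],[-3.9,-0.1,-4.9,0,0,0],[-3.9,-0.1,-4.9,0,0,0]])

```text
t: 13.8
tool_pos: [0.4903, 0.2738, 0.1409]
tool_rot: [2.243, 2.194, 0.002]
contact_force: [6.0, -0.6, -7.0]
opening: 0.0292
```

Run:
```python
from h import *
delta((.4895,.3136-.0979,.0923+.067),88.9)
I=np.mean([cam("side")[0].astype(float) for _ in range(3)],0)
cv2.imwrite("pics/c6.png",cv2.resize(np.clip(I[80:180,165:265],0,255).astype(np.uint8),None,fx=6,fy=6,interpolation=2))
```

```text
t 13.8 tcp [0.4903 0.2738 0.1409] F [ 6.  -0.6 -7. ] open 0.0292 q6 0.4
row [-5.82, 0.05, -1.83, 0.04, 0.02, -0.03]
```

View pics/c6.png

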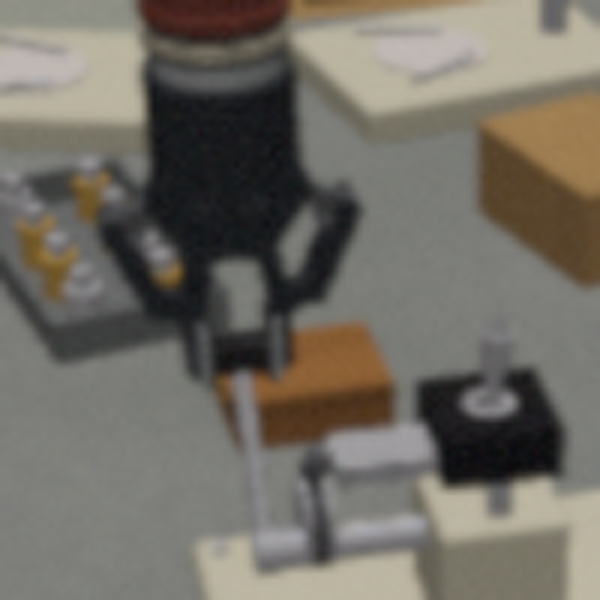

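The lever follows and the forces are small. Now the rest of the arc.

Call:
apply_moves(rows=[[-0.9,0.05,-0.55,0,0,0],[-1.8,0.05,-1.0,0,0,0],[-2.8,0.05,-1.35,0,0,0],[-3.8,0.05,-1.6,0,0,0],[-4.9,0.05,-1.8,0,0,0],[-5.9,0.05,-1.85,0,0,0],[-5.9,0.05,-1.85,0,0,0],[-5.9,0.05,-1.85,0,0,0],[-5.9,0.05,-1.85,0,0,0]])

```text
t: 14.85
tool_pos: [0.4892, 0.216, 0.1594]
tool_rot: [2.244, 2.195, 0.003]
contact_force: [-0.6, 4.9, -3.1]
opening: 0.0291
```

Run:
```python
from h import *
delta((.4895,.2150,.159),88.9)
I=np.mean([cam("side")[0].astype(float) for _ in range(5)],0)
cv2.imwrite("pics/d1.png",cv2.resize(np.clip(I[80:180,165:265],0,255).astype(np.uint8),None,fx=6,fy=6,interpolation=2))
delta((.4895,.2150,.159),88.9)
s=cam("side");print(s and (proj(s,[(.609,.2118,.137+.055),(.609,.2118,.149+.055),(.609,.2118,.149)])-[165,80]+.5)*6)
```

```text
t 14.85 tcp [0.4892 0.216  0.1594] F [-0.6  4.9 -3.1] open 0.0291 q6 0.3
row [-0.1, 0.03, 0.04, 0.04, 0.0, -0.03]
t 15.1 tcp [0.4893 0.216  0.1594] F [ 0.3  4.6 -3. ] open 0.0295 q6 0.3
row [-0.1, 0.03, 0.05, 0.04, 0.01, -0.03]
[[495.68314122 325.88283068]
 [495.83047855 304.64148059]
 [495.16954679 399.92679294]]
```

View pics/d1.png

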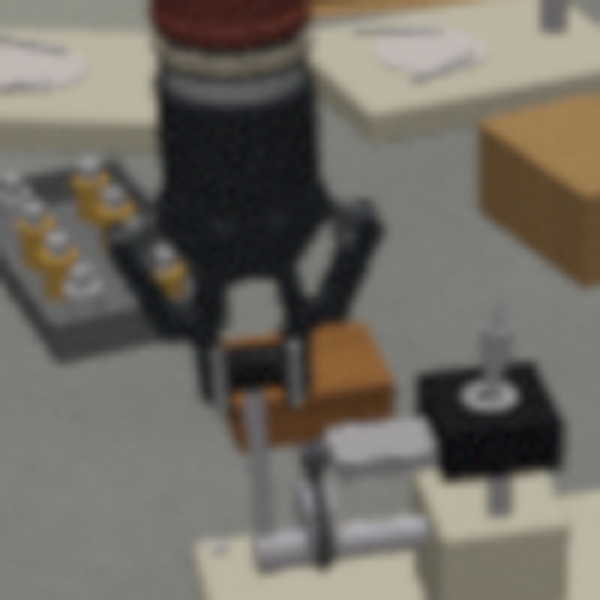

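The lever stands straight up at crop x≈258. The stage has risen about 3.2 px, where 12 mm would be 3.5 px, and the pin is still seated. I'll hold briefly to check it is steady.

Call:
apply_moves(rows=[[0,0,0,0,0,0],[0,0,0,0,0,0],[0,0,0,0,0,0],[0,0,0,0,0,0],[0,0,0,0,0,0]])

```text
t: 15.65
tool_pos: [0.4892, 0.2162, 0.1595]
tool_rot: [2.244, 2.196, 0.003]
contact_force: [0.4, 5.5, -3.3]
opening: 0.0291
```

Run:
```python
from h import *
o=ctrl.get_obs();print(o["t"],o["tool_pos"],o["contact_force"],o["opening"],abs(o["dq"]).max())
I=np.mean([cam("side")[0].astype(float) for _ in range(6)],0).mean(2)
np.set_printoptions(linewidth=200);print(I[139:153,238:256].round(0).astype(int))
s=cam("side");print(proj(s,[(.609,.2118,.137),(.609,.2118,.149)]))
```

```text
15.65 [0.48924757 0.21620508 0.15945745] [ 0.42724016  5.45535353 -3.28853421] 0.029134749810408603 0.0028610710267183417
[[123 121 122 122 122 120 114 103  98  98  98  97 104 110 112 112 118 123]
 [116 114 113 110 112 108 103  96  97  98  92  83  75  73  70  79  98 117]
 [ 90  84  82  78  74  70  66  74  91  96  83  63  46  38  38  48  80 111]
 [ 50  47  44  43  41  42  50  68  90  93  77  51  33  29  29  35  61  96]
 [ 33  30  31  31  47  67  84  96  99 100  91  76  48  35  29  31  48  80]
 [ 29  29  28  46  79 111 123 121 109 109 118 118  88  49  27  28  36  62]
 [ 30  31  34  60 108 135 127 107 104 110 127 142 123  69  32  30  30  45]
 [ 29  29  36  62 107 134 128 114 115 120 131 143 126  74  29  32  30  35]
 [ 31  32  33  45  76 109 126 130 128 128 129 117  93  53  32  27  29  33]
 [ 29  28  30  32  43  61  80  88  89  87  82  67  50  34  28  29  31  30]
 [ 27  30  27  27  33  32  34  39  42  40  34  33  30  27  28  32  30  30]
 [ 27  30  29  31  30  30  29  29  27  30  28  24  29  26  30  25  25  22]
 [ 26  25  25  27  26  26  29  26  26  22  23  23  22  21  20  19  24  19]
 [ 30  25  24  22  24  20  21  21  18  19  20  17  15  19  16  14  15  14]]
[[247.00501578 149.50522444]
 [247.0282578  146.15446549]]
```

The ring has moved from row 148.9 to 145.5, about 3.4 px, against 3.35 px predicted for 12 mm. The arm is steady, so I'm handing in.

```bash
python3 -c "
from station import ctrl
print(ctrl.finish_job()); print(ctrl.get_obs()['t'])"
```

```text
the job is handed in; nothing more can be done
None
the job is handed in; nothing more can be done
```

The pointed pin is standing in the stage's bore, released. The gripper is holding the cam lever straight up against its spring. I handed the job in at about 16 s; it reports no verdict.

- **Pin:** I lifted it from the robot-side hole of the rack and lowered it until it lightly touched the bottom of the bore, at the height computed for full depth. I then let go with the lever still at rest. The picture afterwards showed it upright, its tip where a fully seated pin should be.
- **Lever:** I gripped the knob on its flat ends at 29 mm opening and 40 N, and followed the arc up in two moves. The knob moved 97.6 mm sideways; straight up needs 97.9 mm.
- **Last checks:** The bush ring rose about 3.4 px in the side view, against 3.35 px expected for a full 12 mm lift. The pin was still in the bore, the arm was steady, and about 6 N was felt at the tool.
- **Loose parts:** I touched nothing else and saw nothing moved, but I did not measure the loose parts' positions at the end.
- **Disagreements:** While holding the pin, the gripper read 14.6 mm on its 16 mm head. The side camera was also up to 2–3 mm off from the tool readings, so I aligned pin to bore and fingers to knob in the pictures.

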